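Seat and clamp a block in the drilling fixture by touch

TASK

Get the pine block ready for drilling in the wooden fixture without picking it up: with the fingertips, first push its long side until the block lies flat along the long fence, then push its free end until its other end meets the end stop, and last press the red clamp handle all the way down so that the rubber foot holds the block there. Push lightly, just until each thing stops, and leave the loose things lying around where they are.

Things in the scene. Friction and masses are not known exactly. Their poses are not given: they have to be found in the camera images.
- fixture: Drilling fixture screwed to the bench; place and yaw vary. Plywood board spanning x -100 to +120, y -110 to +150 mm of its frame, 18 mm thick; origin on its underside, z up. On its +y half the fence, a hardwood block 22 mm high, with a steel toggle clamp on top at x = +35 mm; open, the bar stands steeply at y = +40 to +95 mm, up to 180 mm above the bench. On its -y half the board is open and flat.
- fence (a point): Middle of the foot of the fence's face, at the board's top: fixture x = +10, y = +20, z = 18 mm. The face looks to the fixture's -y, runs along x from -75 to +95 mm and is 22 mm high.
- end_stop (a point): Foot of the end stop's face where the block's end will touch: fixture x = +80, y = +1, z = 18 mm. The stop is a hardwood block with a steel drill bush, 40 mm high above the board, 20 mm thick; its face looks to the fixture's -x and runs from y = -40 to +16 mm.
- seat (a point): Point on the top of the fixture's board under the middle of the block when it is seated against both fence and end stop: fixture x = +35, y = +1, z = 18 mm. Axes as those of the fixture.
- block: The pine block lying loose on the fixture's board, 38 x 90 x 38 mm, about 60 g; origin at the centre of its underside, its own y axis along the 90 mm length, z up. It starts up to 10 degrees askew, its middle 8 to 25 mm off and its end 10 to 36 mm short of where fence and end stop will hold it. Seated, its centre is above the point seat and its y axis lies along the fixture's x axis.
- handle (a joint): Toggle clamp handle, rad: 0 = fully raised (its start, foot up in the air), 1.1 = fully down on its stop (clamped). Turns about an axis along the fixture's x through handle_pivot; pressing it down swings it towards the fixture's +y and the linked bar comes down on the block. Stays where it is left; stiff: needs about 6 N at the grip, up to 12 N near the end.
- handle_grip (a point): Point on the upper face of the red handle grip, 95 mm from the pivot, 28 mm before the handle's rounded end; the grip is 22 mm wide and 15 mm thick. Starts about 165 mm above the bench with the handle 67 degrees steep; with the handle down it is about 90 mm above the bench and the upper face is nearly level (4 degrees).
- handle_pivot (a point): Pivot of the clamp handle, fixture x = +35, y = +110, z = 76 mm.
- clamp_foot: The black rubber foot, 19 mm across, sprung (5 mm of travel), at the end of the clamp's steel bar, which presses on the top of the block when the handle is down. Origin at the bar's pivot, fixture x = +35, y = +95, z = 78 mm.
- thin_offcut: Bystander: thin pine offcut 45 x 70 x 19 mm lying loose beside the fixture; leave it.
- red_marker: Bystander: red and black marker pen, 17 mm thick, 135 mm long, lying near the fixture; leave it.
- tape_measure: Bystander: yellow tape measure, 39 x 88 x 64 mm, standing on the bench beside the fixture near the clamp; leave it.
- pliers: Bystander: blue-handled pliers on the bench; leave them.
- masking_tape: Bystander: roll of masking tape, 103 mm across, 25 mm high; leave it.
- note_pad: Bystander: white note pad 147 x 101 x 14 mm; leave it.
Not all that is in view belongs to the job. There is more than one size of the block; the job needs the larger.

How it is judged:
On the way, in this order (a step that is already met when the one before it is completed fails the run):
1. the block lies flat along the fence (gap under 2 mm, within 2 degrees) (y of block in the frame of fixture above -0.001 m and angle between the y axis of block and the x axis of fixture, either way round below 0.035 rad and value of joint handle below 0.3 rad), for 0.2 s.
2. still along the fence, its end meets the end stop (gap under 2 mm) (all of step 1 and x of block in the frame of fixture above 0.033 m), for 0.2 s.
3. the clamp handle is down and the foot presses on the block (value of joint handle above 1.04 rad and contact force between clamp_foot and block above 2 N), for 0.2 s.
At the end, for the whole second after the job is handed in: The block lies flat on the board within 2 mm of the fence and of the end stop and within 2 degrees of square, the handle is fully down (joint over 1.04 of 1.1 rad) and the rubber foot presses on the block with more than 2 N (all of step 3 and x of block in the frame of fixture between 0.033 and 0.037 m and y of block in the frame of fixture between -0.001 and 0.003 m and angle between the y axis of block and the x axis of fixture, either way round below 0.035 rad and angle between block's own z axis and vertical below 0.035 rad and linear speed of block below 0.01 m/s); the robot touches nothing.
It fails at once if the block is lifted off the board (z of block in the frame of fixture above 0.026 m).
It fails at once if the block is tipped (angle between block's own z axis and vertical above 0.2 rad).
It fails at once if the block is pushed with more than 25 N (contact force between the fingers and block above 25 N).
It fails at once if the clamp or the fixture is pushed with more than 30 N (contact force between the fingers and fixture above 30 N).
It fails at once if a bystander is moved by more than 15 mm (distance of any of thin_offcut, red_marker, tape_measure, pliers, masking_tape, note_pad from where it was at the start of the episode above 0.015 m).
It also fails if it takes over 72 s, if anything falls off the work surface, if the arm or the gripper's body presses on something with over 40 N, if the wrist force passes 120 N, or if a joint passes its speed limit or range.

ROBOT

A 6-joint arm with a two-finger parallel gripper is mounted at the origin on a cart in front of the work surface, level with it; the furniture and walls round the work are solid. World frame = base frame: x ahead of the robot, y to its left, z up, the work surface at z = 0. Lengths are in m, angles in rad, forces in N, time in s.
With the tool pointing down it reaches from about 0.25 to 0.775 m from the base axis. Payload 4 kg.
Tool frame: the origin (TCP) lies at the centre of the arm's flange, where the gripper is bolted on; the fingertips stand 199 mm ahead of it and the grasp point (between the pads) lies 180 mm ahead of it (robot.tcp_to_tips is the distance from the TCP to the fingertips, in m); z points along the fingers, y is the line along which they close (so a half turn about z gives the same grasp; the last joint's range is limited). The gripper opens to 94 mm and grips with 3 to 60 N. Pads are 16 mm wide; open, the fingers measure 119 mm over their backs; the gripper's body (75 mm by 177 mm) begins 78 mm behind the grasp point.
Start: joints at [1.057, 0.087, 1.371, -0, 1.684, -0.103], TCP at [0.22, 0.504, 0.405] pointing down, gripper open.
Joint ranges: [-3.1, 3.1], [-0.76, 2.03], [0.27, 2.55], [-1.08, 4.22], [0.17, 2.65], [-2.57, 2.57]. Speed limits (rad/s): [2.79, 2.79, 3.14, 3.14, 3.14, 3.14].

INTERFACE

Orientations are given as [roll, pitch, yaw] about the fixed x, y, z axes, in that order (R = Rz(yaw) Ry(pitch) Rx(roll)).
In Python, from bench import telemetry, snapshot, ticket, robot gives the robot as it stands.
- The arm moves only by the tool apply_moves, never from a script. Its argument "moves" is a list that holds one entry, the list of rows, each a list of 5 numbers: the shift along the tool's x, y, z in units of 50 mm (1.0 is 50 mm), then the turn about the tool's z in units of 10 degrees (1.0 is 10 degrees), then the closure, from 0 (fully open) to 1 (shut). A call has 1 to 10 rows; each row is the pose to reach, as a shift and turn from the pose commanded when the call began, along the tool's axes at that moment; what a row does not reach only later rows make up. A row lasts 1/8 s, in which the tool goes at most 62.5 mm and 10.7 degrees, less where a joint would pass 70% of its speed; a pose out of reach is approached as far as the arm can. A call with a gripper value outside its range is refused whole. The fingers move at their own pace and stop on an object; the grip force is fixed at half the most. Time passes only in rows, so rows that repeat a pose let the fingers close. It gives the time, the measured TCP pose, the force, the opening and the grip force at its end, in the units of the state.
- telemetry.get_obs(): the state, without advancing time (a new reading comes with each control period).
- snapshot(name): name is "scene" or "side" or "wrist"; returns a dict with "image" (420x560x3 uint8, red, green, blue), "fovy" (degrees; the focal length in pixels is half the picture's height over the tangent of half this angle, whatever the lens; pixels are square), "cx", "cy" (the principal point, pixels), "R" (3x3) and "t" (3): a world point X has camera coordinates R X + t. Camera axes: x right, y down, z forward; pixel columns grow to the right and rows downward; lengths in m; the calibration is good to about 2 mm. The wrist camera is an equidistant fisheye: a pixel r from the principal point sees the ray r / f radians off the axis. A picture is of the moment at which its call begins. There is no depth.
- ticket.close_job(): hands the job in; it is judged then, once.
The state is a dict: "time": time; "joint_positions": joint angles; "qvel": joint speeds; "joint_torque": joint torques, N m; "tool_pos": TCP position; "ee_rot": TCP orientation; "wrist_force": force on the tool from outside, world axes, zero at the start; "wrist_torque": the same for the moment, N m; "width": finger opening in m; "finger_force": force on a finger pad.
Only numpy, scipy, OpenCV 4.12 (cv2) and the standard library are available. Lean on these libraries where they do the work, as an engineer would, in place of code of your own. Each camera call takes 0.05 s, during which the arm holds its last target. There are 200 camera calls.

## Working session

There is one attempt and no reset: what is moved stays moved. The work goes in short steps, Python scripts to look and compute and a tool call to move; the robot and the scene stay as the last step left them, time stands still between calls to the robot, and variables do not carry over. Pictures are saved under pics/ and viewed, at most 10 in all, crops included, and the job is handed in when it is done.

Besides the shell and the picture viewer there is one more tool, called as name(argument=value, ...), one argument or row to a line, values as JSON. apply_moves: Moves the arm, as the interface text tells. Its arguments: {"type":"object","properties":{"moves":{"type":"array","items":{"type":"array","items":{"type":"array","items":{"type":"number"}}}}},"required":["moves"]}

```bash
mkdir -p pics; cat > h.py <<'E'
import numpy as np, cv2
from bench import telemetry, snapshot, ticket, robot
def snap(n,f=None):
    s=snapshot(n)
    if f: cv2.imwrite('pics/'+f,cv2.cvtColor(s['image'],cv2.COLOR_RGB2BGR))
    return s
def ray(s,u,v):
    R,t=np.array(s['R']),np.array(s['t']); f=210/np.tan(np.radians(s['fovy'])/2)
    d=np.array([(u-s['cx'])/f,(v-s['cy'])/f,1.])
    return -R.T@t, R.T@d
def onz(s,u,v,z):
    c,d=ray(s,u,v); return c+d*(z-c[2])/d[2]
def proj(s,X):
    f=210/np.tan(np.radians(s['fovy'])/2)
    p=np.array(s['R'])@np.array(X)+np.array(s['t']); return np.array([s['cx']+f*p[0]/p[2],s['cy']+f*p[1]/p[2]])
E
python3 - <<'E'
from h import *
import pickle
d={n:snap(n,n+'0.png') for n in('scene','side')}
pickle.dump(d,open('d0.pkl','wb'))
for n in d: print(n,d[n]['fovy'],d[n]['cx'],d[n]['cy'],-np.array(d[n]['R']).T@d[n]['t'])
o=telemetry.get_obs();print(o['tool_pos'],o['ee_rot'],o['time'])
a=[cv2.imread(f'pics/{n}0.png') for n in d]
E
```

```text
scene 53.13326832493205 284.4057810200066 210.89567116526416 [-0.39491871 -0.8989646   1.06043727]
side 43.69309683965056 281.6379958862539 205.63942275485493 [ 0.06946183 -1.18976503  1.11195137]
[0.21958093 0.50416606 0.40363156] [-3.13961283e+00 -1.94950024e-04  2.73080111e+00] 0.1
```

View pics/scene0.png

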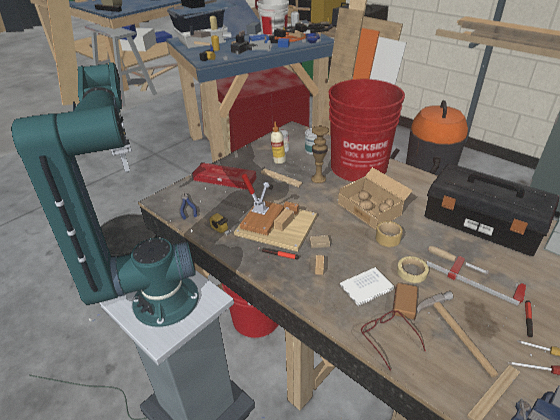

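View pics/side0.png

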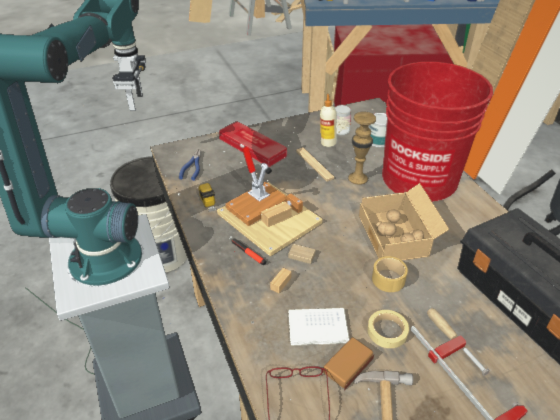

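The fixture is at scene (275,225) and side (268,218). Three pine pieces are candidates: the one on the board at side (277,213), and loose ones at side (302,254) and (283,279). The piece on the board fits the description. I'll confirm it in an enlarged crop.

```bash
python3 - <<'E'
import cv2
a=cv2.imread('pics/side0.png')[135:265,190:340]
b=cv2.imread('pics/scene0.png')[170:280,200:350]
cv2.imwrite('pics/c1.png',cv2.resize(a,None,fx=4.6,fy=4.6,interpolation=cv2.INTER_CUBIC))
cv2.imwrite('pics/c2.png',cv2.resize(b,None,fx=5,fy=5,interpolation=cv2.INTER_CUBIC))
E
```

```text
(no output)
```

View pics/c1.png

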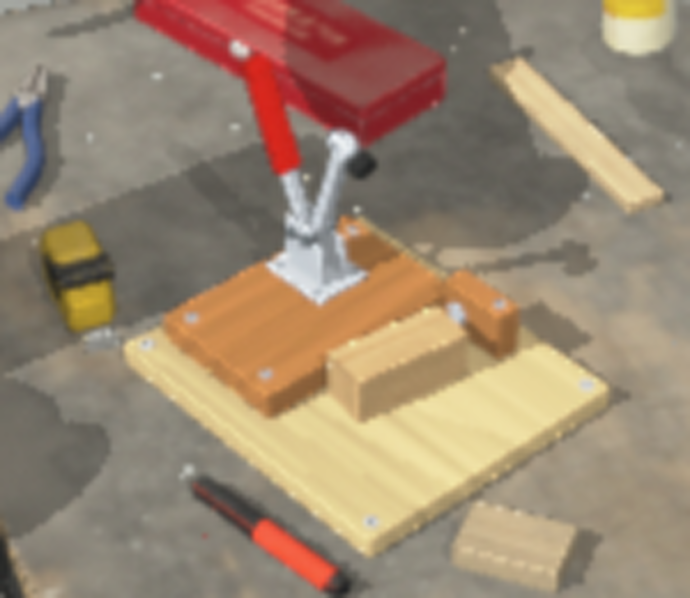

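View pics/c2.png

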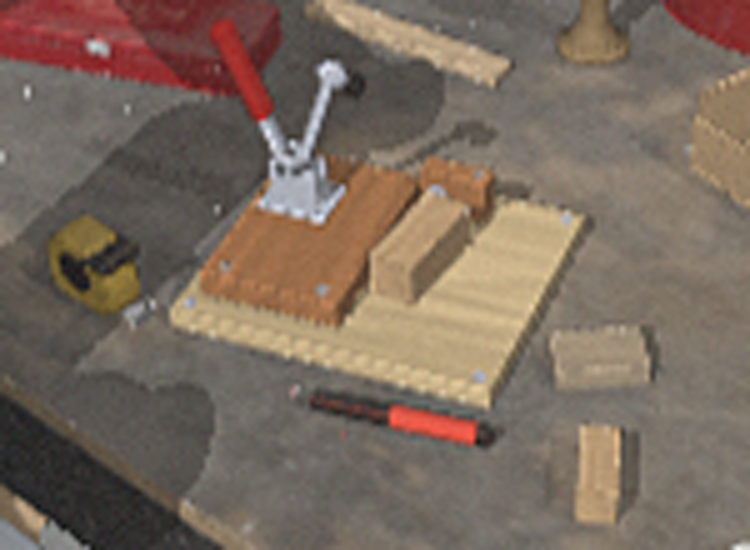

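The crop confirms it. The larger pine block lies on the board at side crop (400,365), with the end stop at crop (485,310) on its far side. The two loose pieces off the board are thinner or smaller. Board corners at the top in the side crop are left (130,345), near (372,545) and right (607,392); in the scene crop they are (172,317), (490,400) and (590,218).

```bash
cat >> h.py <<'E'
def rigid2(F,W):
    F=np.array(F,float);W=np.array(W)[:,:2]
    f0,w0=F.mean(0),W.mean(0);a=F-f0;b=W-w0
    yaw=np.arctan2((a[:,0]*b[:,1]-a[:,1]*b[:,0]).sum(),(a*b).sum())
    c,s=np.cos(yaw),np.sin(yaw);R=np.array([[c,-s],[s,c]])
    t=w0-R@f0
    return yaw,t,R,(F@R.T+t-W)
E
python3 - <<'E'
from h import *
import pickle
d=pickle.load(open('d0.pkl','rb'))
off={'side':(190,135,4.6),'scene':(200,170,5.)}
def pt(n,u,v,z): o=off[n]; return onz(d[n],o[0]+(u+.5)/o[2]-.5,o[1]+(v+.5)/o[2]-.5,z)
C=[[-.1,.15],[-.1,-.11],[.12,-.11]]
pp={'side':[(128,342),(372,543),(608,390)],'scene':[(172,314),(490,398),(590,216)]}
Y=[]
for n in pp:
    W=[pt(n,*p,.018) for p in pp[n]]
    y,t,R,e=rigid2(C,W); print(n,y,t,(e*1000).round(1).tolist()); Y.append((y,t))
y=np.mean([a[0] for a in Y]);t=np.mean([a[1] for a in Y],0)
c,s=np.cos(y),np.sin(y);R=np.array([[c,-s],[s,c]])
print('mean',y,t)
# block top corners z=.056 (side: left, front, right, back) 
bt={'side':[(328,350),(358,378),(468,332),(437,308)],'scene':[(372,258),(415,268),(470,207),(428,192)]}
for n in bt:
    W=np.array([pt(n,*p,.056)[:2] for p in bt[n]]); f=(W-t)@R
    print(n,(f*1000).round(1).tolist(),'ctr',f.mean(0)*1000, 'ang',np.degrees(np.arctan2(*(f[2]-f[1]+f[3]-f[0])[::-1])))
# handle & tip check
for nm,F in dict(pivot=(35,110,76),tip_up=(35,110+123*np.cos(np.radians(67)),76+123*np.sin(np.radians(67))),seat=(35,1,18),stop=(80,1,58)).items():
    F=np.array(F)/1000; X=[*(R@F[:2]+t),F[2]]; print(nm,np.round(X,4),[((proj(d[n],X)-off[n][:2]+.5)*off[n][2]-.5).round() for n in off])
E
```

```text
side 0.3319617233234551 [ 0.50712387 -0.04248719] [[-1.8, -0.4], [-2.1, 1.3], [3.9, -0.9]]
scene 0.3510872200758421 [ 0.50407928 -0.04437139] [[-0.1, 1.0], [2.9, -0.3], [-2.8, -0.7]]
mean 0.3415244716996486 [ 0.50560158 -0.04342929]
side [[-24.8, 16.9], [-28.5, -18.0], [57.4, -32.4], [58.9, 0.4]] ctr [15.75874424 -8.31309602] ang -10.324802938873328
scene [[-30.0, 12.7], [-29.3, -22.0], [54.0, -33.6], [60.1, 4.0]] ctr [13.71589481 -9.71427809] ang -6.707632955336387
pivot [0.5017 0.0719 0.076 ] [array([306., 226.]), array([290., 161.])]
tip_up [0.4856 0.1172 0.1892] [array([255.,  63.]), array([224.,  28.])]
seat [ 0.5382 -0.0308  0.018 ] [array([411., 365.]), array([420., 249.])]
stop [ 0.5806 -0.0157  0.058 ] [array([459., 292.]), array([441., 176.])]
```

```bash
cat >> h.py <<'E'
from scipy.spatial.transform import Rotation as Ro
YAW=.3415; T=np.array([.5056,-.0434])
def f2w(x,y): c,s=np.cos(YAW),np.sin(YAW); return T+np.array([c*x-s*y,s*x+c*y])/1000
def w2f(p): c,s=np.cos(YAW),np.sin(YAW); d=np.array(p[:2])-T; return np.array([c*d[0]+s*d[1],-s*d[0]+c*d[1]])*1000
def st():
    o=telemetry.get_obs(); R=Ro.from_euler('xyz',o['ee_rot']).as_matrix()
    print('t',o['time'],'fix',w2f(o['tool_pos']).round(1),'z',round(o['tool_pos'][2],4),'rpy',np.round(o['ee_rot'],3),'F',np.round(o['wrist_force'],1),'w',o['width']); return o,R
def need(x,y,ztip,yaw=YAW+np.pi/2):
    o,R=st(); p=np.r_[f2w(x,y),ztip+robot.tcp_to_tips]
    tx=np.arctan2(R[1,0],R[0,0]); dy=(yaw-tx+np.pi)%(2*np.pi)-np.pi
    print('to',(x,y,ztip),'units',(R.T@(p-o['tool_pos'])/.05).round(2),'turn',round(-np.degrees(dy)/10,2))
E
python3 -c "
from h import *
need(15,-75,.205);need(15,-75,.1)"
```

```text
t 0.1 fix [-86.1 611.7] z 0.4036 rpy [-3.14  -0.     2.731] F [ 0.3 -0.8  0.2] w 0.0939283293951497
to (15, -75, 0.205) units [-10.86  -8.65   0.  ] turn 4.69
t 0.1 fix [-86.1 611.7] z 0.4036 rpy [-3.14  -0.     2.731] F [ 0.3 -0.8  0.2] w 0.0939283293951497
to (15, -75, 0.1) units [-10.86  -8.64   2.1 ] turn 4.69
```

apply_moves(
  moves=[
    [[-0.9, -0.7, 0, 0.8, 0.5], [-1.8, -1.4, 0, 1.6, 0.5], [-2.7, -2.1, 0, 2.4, 0.5], [-3.6, -2.8, 0, 3.2, 0.5], [-4.5, -3.5, 0, 4.0, 0.5], [-5.4, -4.2, 0, 4.69, 0.5], [-6.3, -5.0, 0, 4.69, 0.5], [-7.2, -5.7, 0, 4.69, 0.5], [-8.1, -6.5, 0, 4.69, 0.5], [-9.0, -7.2, 0, 4.69, 0.5]],
  ],
)

```text
time: 1.35
tool_pos: [0.4888, -0.0075, 0.4043]
ee_rot: [-3.141, -0.0, 1.912]
wrist_force: [0.4, 1.1, -0.6]
width: 0.0469
finger_force: 0.0
```

```bash
python3 -c "
from h import *
need(15,-75,.1)"
```

```text
t 1.35 fix [-3.8 39.4] z 0.4043 rpy [-3.141 -0.     1.912] F [ 0.4  1.1 -0.6] w 0.046886538692407734
to (15, -75, 0.1) units [-2.29  0.38  2.1 ] turn -0.0
```

apply_moves(
  moves=[
    [[-0.8, 0.1, 0, 0, 0.5], [-1.6, 0.3, 0.2, 0, 0.5], [-2.3, 0.38, 0.8, 0, 0.5], [-2.3, 0.38, 1.5, 0, 0.5], [-2.3, 0.38, 2.1, 0, 0.5], [-2.3, 0.38, 2.1, 0, 0.5]],
  ],
)

```text
time: 2.1
tool_pos: [0.5439, -0.1073, 0.296]
ee_rot: [-3.135, -0.005, 1.912]
wrist_force: [-0.3, -0.3, -0.4]
width: 0.0469
finger_force: 0.0
```

```bash
python3 -c "
from h import *
import pickle
need(15,-75,.026)
s=snap('wrist','w1.png'); pickle.dump(s,open('w1.pkl','wb'));print(s['fovy'],s['cx'],s['cy'])"
```

```text
t 2.1 fix [ 14.6 -73.1] z 0.296 rpy [-3.135 -0.005  1.912] F [-0.3 -0.3 -0.4] w 0.0469438190921441
to (15, -75, 0.026) units [-0.05  0.02  1.42] turn -0.0
65.70646984690485 282.48712604997996 215.0189463167632
```

View pics/w1.png

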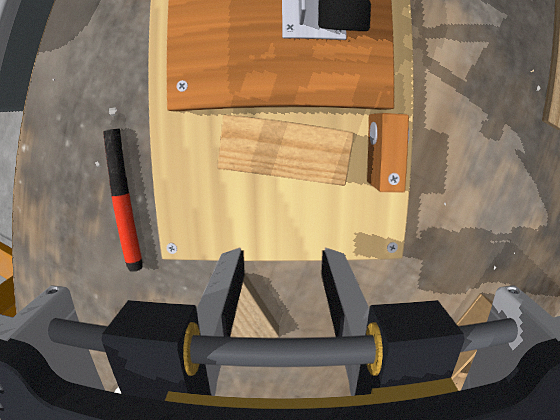

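The wrist view shows the block askew, with top corners near (224,116), (352,131) and (346,184). The fence edge runs from (168,108) to (393,108), the end stop is at (388,150) and the fingers are at (225,260) and (340,260). I'll refine the frame from this.

```bash
cat >> h.py <<'E'
def wz(s,u,v,z):
    R,t=np.array(s['R']),np.array(s['t']); f=210/np.tan(np.radians(s['fovy'])/2)
    a=np.array([u-s['cx'],v-s['cy']]);r=np.hypot(*a);th=r/f
    d=R.T@np.r_[a/r*np.sin(th),np.cos(th)];c=-R.T@t
    return c+d*(z-c[2])/d[2]
E
python3 - <<'E'
from h import *
import pickle
s=pickle.load(open('w1.pkl','rb'))
F=[(-75,20,40,168,108),(95,20,40,393,108),(-100,-110,18,163,261),(120,-110,18,409,259),(80,-40,58,370,191),(100,-40,58,407,192)]
W=[wz(s,u,v,z/1000) for *_,z,u,v in F]
y,t,R,e=rigid2(np.array(F)[:,:2]/1000,W);print(y,t,(e*1000).round(1).tolist())
B=np.array([(w2f(wz(s,u,v,.056))) for u,v in [(224,116),(219,170),(346,184),(352,131)]])
print(B.round(1).tolist(),'old')
B=np.array([(wz(s,u,v,.056)[:2]-t)@R*1000 for u,v in [(224,116),(219,170),(346,184),(352,131)]])
print(B.round(1).tolist(),B.mean(0))
E
```

```text
0.35634210805578204 [ 0.50372757 -0.04091774] [[-1.3, -2.8], [1.0, 1.1], [-1.2, -0.4], [-5.0, -0.7], [7.1, 2.5], [-0.6, 0.3]]
[[-28.3, 15.3], [-32.7, -21.7], [55.0, -31.5], [58.0, 5.3]] old
[[-27.1, 12.7], [-32.1, -24.2], [55.4, -35.3], [59.0, 1.4]] [ 13.80077491 -11.34804424]
```

```bash
sed -i 's/^YAW=.*/YAW=.349; T=np.array([.5047,-.0424])/' h.py; python3 -c "
from h import *
need(15,-65,.027)"
```

```text
t 2.15 fix [ 15.2 -74.7] z 0.2984 rpy [-3.139e+00 -2.000e-03  1.912e+00] F [ 0.4  0.1 -0. ] w 0.046786636533109445
to (15, -65, 0.027) units [ 0.19 -0.    1.44] turn -0.04
```

apply_moves(
  moves=[
    [[0, 0, 0.5, -0.04, 0.5], [0, 0, 1.0, -0.04, 0.5], [0, 0, 1.42, -0.04, 0.5], [0.2, 0, 1.44, -0.04, 0.5], [0.3, 0, 1.44, -0.04, 0.5], [0.45, 0, 1.44, -0.04, 0.5], [0.55, 0, 1.44, -0.04, 0.5], [0.65, 0, 1.44, -0.04, 0.5], [0.72, 0, 1.44, -0.04, 0.5], [0.72, 0, 1.44, -0.04, 0.5]],
  ],
)

```text
time: 3.4
tool_pos: [0.5327, -0.0734, 0.2277]
ee_rot: [-3.142, -0.0, 1.92]
wrist_force: [-0.6, -0.2, 0.7]
width: 0.0471
finger_force: 0.0
```

```bash
python3 -c "
from h import *
need(15,-27,.027)"
```

```text
t 3.4 fix [ 15.7 -38.7] z 0.2277 rpy [-3.142 -0.     1.92 ] F [-0.6 -0.2  0.7] w 0.047097781055434926
to (15, -27, 0.027) units [ 0.23 -0.01  0.03] turn -0.0
```

Next I push in small steps and check the force at the end of each call.

apply_moves(
  moves=[
    [[0.04, 0, 0, 0, 0.5], [0.08, 0, 0, 0, 0.5], [0.11, 0, 0, 0, 0.5], [0.14, 0, 0, 0, 0.5], [0.16, 0, 0, 0, 0.5], [0.16, 0, 0, 0, 0.5]],
  ],
)

```text
time: 4.15
tool_pos: [0.53, -0.066, 0.2276]
ee_rot: [-3.141, -0.0, 1.919]
wrist_force: [0.7, 0.2, -0.1]
width: 0.0468
finger_force: 0.0
```

apply_moves(
  moves=[
    [[0.01, 0, 0, 0, 0.5], [0.02, 0, 0, 0, 0.5], [0.03, 0, 0, 0, 0.5], [0.03, 0, 0, 0, 0.5]],
  ],
)

```text
time: 4.65
tool_pos: [0.5295, -0.0646, 0.2276]
ee_rot: [-3.142, -0.0, 1.919]
wrist_force: [-1.4, -1.3, -0.1]
width: 0.0469
finger_force: 0.1
```

```bash
python3 -c "
from h import *
import pickle
need(15,-27,.027)
s=snap('wrist','w2.png'); pickle.dump(s,open('w2.pkl','wb'))"
```

```text
t 4.65 fix [ 15.7 -29.4] z 0.2276 rpy [-3.142 -0.     1.919] F [-1.4 -1.3 -0.1] w 0.04691255120671497
to (15, -27, 0.027) units [ 0.05 -0.01  0.03] turn -0.0
```

View pics/w2.png

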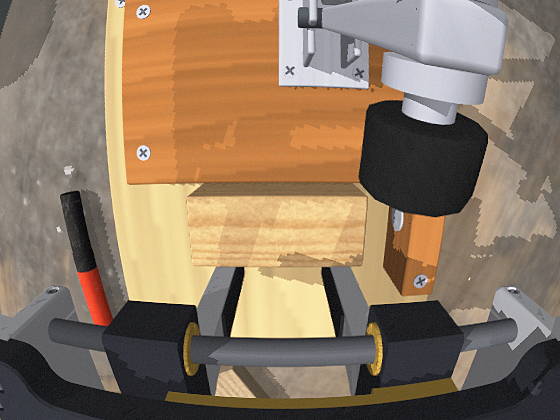

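The block is now parallel to the fence, with its front edge at (190–365, 266). I'll keep going gently until the force shows contact.

apply_moves(
  moves=[
    [[0.01, 0, 0, 0, 0.5], [0.02, 0, 0, 0, 0.5], [0.03, 0, 0, 0, 0.5], [0.03, 0, 0, 0, 0.5]],
  ],
)

```text
time: 5.2
tool_pos: [0.529, -0.0632, 0.2277]
ee_rot: [3.142, -0.0, 1.919]
wrist_force: [0.7, 0.5, 0.4]
width: 0.047
finger_force: 0.0
```

apply_moves(
  moves=[
    [[0.01, 0, 0, 0, 0.5], [0.02, 0, 0, 0, 0.5], [0.02, 0, 0, 0, 0.5]],
  ],
)

```text
time: 5.58
tool_pos: [0.5287, -0.0622, 0.2277]
ee_rot: [3.141, -0.0, 1.919]
wrist_force: [0.1, -0.8, -0.0]
width: 0.0468
finger_force: 0.1
```

apply_moves(
  moves=[
    [[0.015, 0, 0, 0, 0.5], [0.03, 0, 0, 0, 0.5], [0.03, 0, 0, 0, 0.5]],
  ],
)

```text
time: 5.95
tool_pos: [0.5283, -0.0612, 0.2278]
ee_rot: [3.141, 0.001, 1.919]
wrist_force: [0.9, -2.4, 0.1]
width: 0.0468
finger_force: 1.3
```

apply_moves(
  moves=[
    [[0.01, 0, 0, 0, 0.5], [0.02, 0, 0, 0, 0.5], [0.02, 0, 0, 0, 0.5]],
  ],
)

```text
time: 6.32
tool_pos: [0.5281, -0.0609, 0.228]
ee_rot: [3.141, 0.003, 1.919]
wrist_force: [2.2, -5.2, -0.3]
width: 0.0472
finger_force: 2.9
```

```bash
python3 -c "
from h import *
need(15,-27,.027)"
```

```text
t 6.325 fix [ 15.7 -25.4] z 0.228 rpy [3.141e+00 3.000e-03 1.919e+00] F [ 2.2 -5.2 -0.3] w 0.04719642568795221
to (15, -27, 0.027) units [-0.03 -0.01  0.04] turn -0.0
```

The block is flush with about 5.6 N along the fence normal. I'll back off, rise, open the fingers and go to the free end.

apply_moves(
  moves=[
    [[-0.3, 0, 0, 0, 0.5], [-0.8, 0, -0.3, 0, 0.5], [-0.8, 0, -1.0, 0, 0.0], [-0.8, -0.8, -1.2, 0, 0.0], [-0.8, -1.6, -1.2, 0, 0.0], [-0.4, -2.3, -1.2, 0, 0.0], [0.1, -2.4, -1.2, 0, 0.0], [0.51, -2.45, -1.2, 0, 0.0], [0.51, -2.45, -1.2, 0, 0.0]],
  ],
)

```text
time: 7.45
tool_pos: [0.4039, -0.0769, 0.2878]
ee_rot: [3.141, -0.0, 1.921]
wrist_force: [-1.4, -0.8, 0.3]
width: 0.0939
finger_force: 0.0
```

```bash
python3 -c "
from h import *
import pickle
need(-107,0,.032)
s=snap('wrist','w3.png'); pickle.dump(s,open('w3.pkl','wb'))"
```

```text
t 7.45 fix [-106.6    2.1] z 0.2878 rpy [ 3.141 -0.     1.921] F [-1.4 -0.8  0.3] w 0.0938647529062291
to (-107, 0, 0.032) units [-0.04 -0.01  1.13] turn 0.01
```

View pics/w3.png

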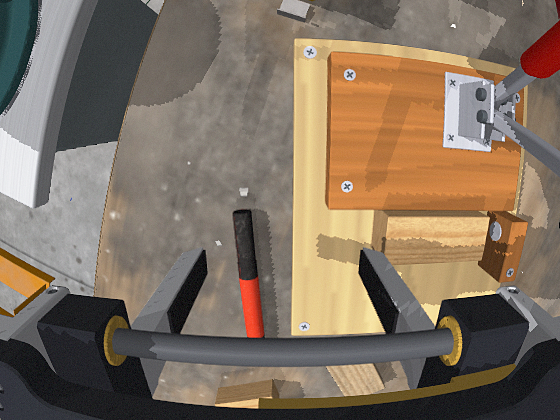

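The block lies along the fence, its free end at column ~373–387. The right finger at (370,255) is just beyond it, and the marker lies between the fingers.

```bash
python3 -c "
from h import *
import pickle
s=pickle.load(open('w3.pkl','rb'))
for u,v,z in [(373,212,.056),(387,212,.056),(385,266,.056),(373,266,.056),(293,334,.018),(250,330,.017),(235,212,.017),(328,210,.04)]: print(u,v,w2f(wz(s,u,v,z)).round(1))"
```

```text
373 212 [-46.   24.9]
387 212 [-35.7  24.9]
385 266 [-32.7 -16.6]
373 266 [-42.1 -16.3]
293 334 [ -98.5 -105. ]
250 330 [-138.9 -101.4]
235 212 [-146.7   13.7]
328 210 [-75.4  21.8]
```

apply_moves(
  moves=[
    [[-0.06, 0, 0.4, 0, 0], [-0.06, 0, 0.8, 0, 0], [-0.06, 0, 1.14, 0, 0], [-0.06, 0, 1.14, 0, 0], [-0.06, 0.1, 1.14, 0, 0], [-0.06, 0.2, 1.14, 0, 0], [-0.06, 0.28, 1.14, 0, 0], [-0.06, 0.35, 1.14, 0, 0], [-0.06, 0.42, 1.14, 0, 0], [-0.06, 0.48, 1.14, 0, 0]],
  ],
)

```text
time: 8.75
tool_pos: [0.4277, -0.0724, 0.2307]
ee_rot: [-3.141, 0.0, 1.919]
wrist_force: [-1.2, 0.1, 0.4]
width: 0.0941
finger_force: 0.5
```

apply_moves(
  moves=[
    [[0, 0.05, 0, 0, 0], [0, 0.09, 0, 0, 0], [0, 0.12, 0, 0, 0], [0, 0.14, 0, 0, 0], [0, 0.14, 0, 0, 0]],
  ],
)

```text
time: 9.38
tool_pos: [0.4343, -0.07, 0.2306]
ee_rot: [3.141, -0.0, 1.919]
wrist_force: [0.3, -0.1, -0.5]
width: 0.094
finger_force: 0.0
```

```bash
python3 -c "
from h import *
need(-69.5,0,.032)"
```

```text
t 9.375 fix [-75.6  -1.8] z 0.2306 rpy [ 3.141 -0.     1.919] F [ 0.3 -0.1 -0.5] w 0.09401316792072968
to (-69.5, 0, 0.032) units [ 0.04  0.12 -0.01] turn -0.0
```

apply_moves(
  moves=[
    [[0, 0.02, 0, 0, 0], [0, 0.04, 0, 0, 0], [0, 0.06, 0, 0, 0], [0, 0.06, 0, 0, 0]],
  ],
)

```text
time: 9.88
tool_pos: [0.4371, -0.069, 0.2306]
ee_rot: [3.141, -0.0, 1.919]
wrist_force: [-0.1, 0.1, 0.6]
width: 0.0943
finger_force: 0.0
```

apply_moves(
  moves=[
    [[0, 0.015, 0, 0, 0], [0, 0.03, 0, 0, 0], [0, 0.03, 0, 0, 0]],
  ],
)

```text
time: 10.25
tool_pos: [0.4385, -0.0685, 0.2307]
ee_rot: [3.141, -0.0, 1.919]
wrist_force: [0.3, 0.2, -0.0]
width: 0.0942
finger_force: 0.0
```

apply_moves(
  moves=[
    [[0, 0.01, 0, 0, 0], [0, 0.02, 0, 0, 0], [0, 0.02, 0, 0, 0]],
  ],
)

```text
time: 10.62
tool_pos: [0.4394, -0.0681, 0.2307]
ee_rot: [3.141, -0.0, 1.919]
wrist_force: [0.1, 0.2, -0.0]
width: 0.0941
finger_force: 0.1
```

apply_moves(
  moves=[
    [[0, 0.015, 0, 0, 0], [0, 0.03, 0, 0, 0], [0, 0.03, 0, 0, 0]],
  ],
)

```text
time: 11.0
tool_pos: [0.4408, -0.0676, 0.2306]
ee_rot: [3.141, -0.0, 1.919]
wrist_force: [-1.2, 0.6, 0.3]
width: 0.0941
finger_force: 0.0
```

apply_moves(
  moves=[
    [[0, 0.015, 0, 0, 0], [0, 0.03, 0, 0, 0], [0, 0.03, 0, 0, 0]],
  ],
)

```text
time: 11.38
tool_pos: [0.442, -0.0672, 0.2307]
ee_rot: [-3.141, -0.0, 1.919]
wrist_force: [-2.8, -0.5, 1.2]
width: 0.0942
finger_force: 1.1
```

```bash
python3 -c "
from h import *
import pickle
need(-69.5,0,.032)
s=snap('wrist','w4.png'); pickle.dump(s,open('w4.pkl','wb'))"
```

```text
t 11.375 fix [-67.4  -1.9] z 0.2307 rpy [-3.141 -0.     1.919] F [-2.8 -0.5  1.2] w 0.09416488931831724
to (-69.5, 0, 0.032) units [ 0.04 -0.04 -0.01] turn -0.0
```

View pics/w4.png

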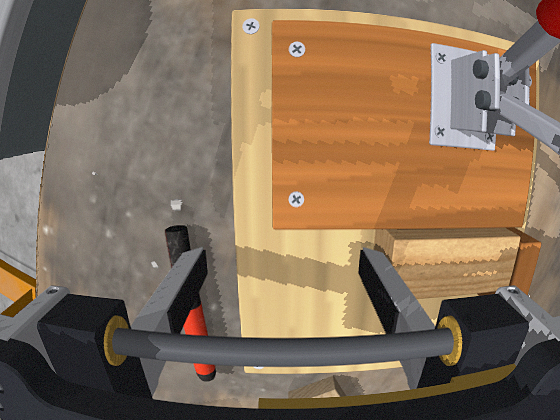

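The block's far end meets the stop at (515,260) and the finger is at the near end, with force just starting at 2.8 N. One more nudge.

apply_moves(
  moves=[
    [[0, 0.01, 0, 0, 0], [0, 0.02, 0, 0, 0], [0, 0.02, 0, 0, 0], [0, 0.02, 0, 0, 0]],
  ],
)

```text
time: 11.92
tool_pos: [0.4424, -0.0671, 0.2308]
ee_rot: [-3.139, -0.0, 1.919]
wrist_force: [-5.5, -2.1, 4.8]
width: 0.0938
finger_force: 3.3
```

apply_moves(
  moves=[
    [[0, -0.2, 0, 0, 0], [0, -0.5, 0, 0, 0], [0, -0.5, -0.9, 0, 0], [0, -0.5, -1.9, 0, 0.5], [0, -0.5, -2.9, 0, 1], [0, -0.5, -3.9, 0, 1], [0, -0.5, -4.4, 0, 1], [0, -0.5, -4.4, 0, 1]],
  ],
)

```text
time: 12.92
tool_pos: [0.4192, -0.0755, 0.4528]
ee_rot: [3.137, 0.003, 1.919]
wrist_force: [0.4, -0.5, 0.1]
width: 0.0477
finger_force: 0.0
```

```bash
python3 -c "
from h import *
import pickle
need(35,115,.25)
s=snap('wrist','w5.png'); pickle.dump(s,open('w5.pkl','wb'))"
```

```text
t 12.925 fix [-91.7  -1.9] z 0.4528 rpy [3.137e+00 3.000e-03 1.919e+00] F [ 0.4 -0.5  0.1] w 0.04767873460954212
to (35, 115, 0.25) units [2.34 2.53 0.08] turn -0.0
```

View pics/w5.png

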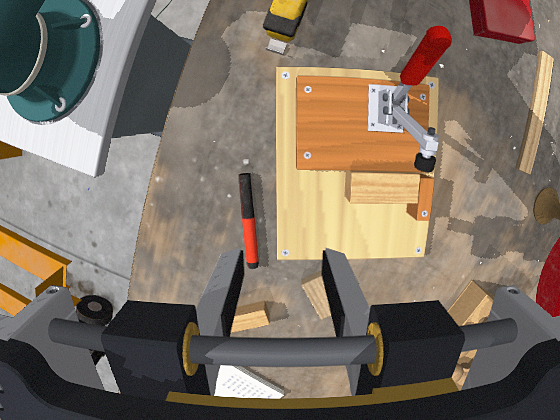

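The block sits against the fence and end stop, at (350–418, 172–203). I'll move to above the gap between the bar and the handle.

apply_moves(
  moves=[
    [[0.6, 0.6, 0, 0, 1], [1.2, 1.3, 0, 0, 1], [1.8, 1.9, 0, 0, 1], [2.3, 2.5, 0, 0, 1], [2.34, 2.53, 0, 0, 1], [2.34, 2.53, 0, 0, 1]],
  ],
)

```text
time: 13.72
tool_pos: [0.4983, 0.0775, 0.4488]
ee_rot: [-3.138, -0.001, 1.919]
wrist_force: [-0.6, -0.4, 0.9]
width: 0.0003
finger_force: 0.0
```

```bash
python3 -c "
from h import *
import pickle
need(35,116,.166)
o,R=st(); c0=w2f(o['tool_pos'])
for a in range(67,-3,-7):
    r=np.radians(a); y=110+95*np.cos(r)-7.5*np.sin(r)-8; z=76+95*np.sin(r)+7.5*np.cos(r); print(a,round(y,1),round(z,1),'d from (116,166):',((y-116)/50).round(2),((166-z)/50).round(2))
# handle top position by two views
s=snap('side')
h=s['image'].astype(int); m=((h[...,0]>150)&(h[...,1]<70)&(h[...,2]<70)).astype('uint8')
n,l,q,c=cv2.connectedComponentsWithStats(m[135:220,190:300].copy()); print([(q[i].tolist(),c[i]+[190,135]) for i in range(1,n) if q[i][4]>30])
w=np.r_[f2w(35,140),.166];print(proj(s,w), proj(s,np.r_[f2w(35,158),.189]))
"
```

```text
t 13.725 fix [ 35.  114.9] z 0.4488 rpy [-3.138e+00 -1.000e-03  1.919e+00] F [-0.6 -0.4  0.9] w 0.00025018610469754426
to (35, 116, 0.166) units [0.02 0.01 1.67] turn -0.0
t 13.725 fix [ 35.  114.9] z 0.4488 rpy [-3.138e+00 -1.000e-03  1.919e+00] F [-0.6 -0.4  0.9] w 0.00025018610469754426
67 132.2 166.4 d from (116,166): 0.32 -0.01
60 143.0 162.0 d from (116,166): 0.54 0.08
53 153.2 156.4 d from (116,166): 0.74 0.19
46 162.6 149.5 d from (116,166): 0.93 0.33
39 171.1 141.6 d from (116,166): 1.1 0.49
32 178.6 132.7 d from (116,166): 1.25 0.67
25 184.9 122.9 d from (116,166): 1.38 0.86
18 190.0 112.5 d from (116,166): 1.48 1.07
11 193.8 101.5 d from (116,166): 1.56 1.29
4 196.2 90.1 d from (116,166): 1.6 1.52
[([30, 0, 58, 38, 517], array([246.79303675, 147.70212766]))]
[248.42808227 156.77585148] [244.43989518 148.29012942]
```

apply_moves(
  moves=[
    [[0.02, 0, 0.5, 0, 1], [0.02, 0, 1.1, 0, 1], [0.02, 0, 1.6, 0, 1], [0.02, 0, 1.67, 0, 1], [0.02, 0, 1.67, 0, 1], [0.12, 0, 1.66, 0, 1], [0.22, 0, 1.66, 0, 1], [0.28, 0, 1.66, 0, 1], [0.34, 0, 1.66, 0, 1], [0.34, 0, 1.66, 0, 1]],
  ],
)

```text
time: 15.02
tool_pos: [0.4927, 0.0941, 0.3677]
ee_rot: [3.142, -0.0, 1.92]
wrist_force: [-1.2, -0.6, 0.0]
width: 0.0006
finger_force: 0.0
```

```bash
python3 -c "
from h import *
need(35,143,.162);need(35,196,.09)"
```

```text
t 15.025 fix [ 35.4 132.4] z 0.3677 rpy [ 3.142 -0.     1.92 ] F [-1.2 -0.6  0. ] w 0.0005587668839086396
to (35, 143, 0.162) units [ 0.21 -0.01  0.13] turn -0.0
t 15.025 fix [ 35.4 132.4] z 0.3677 rpy [ 3.142 -0.     1.92 ] F [-1.2 -0.6  0. ] w 0.0005587668839086396
to (35, 196, 0.09) units [ 1.27 -0.01  1.57] turn -0.0
```

apply_moves(
  moves=[
    [[0.07, 0, 0.06, 0, 1], [0.14, 0, 0.1, 0, 1], [0.21, 0, 0.13, 0, 1], [0.28, 0, 0.17, 0, 1], [0.35, 0, 0.21, 0, 1], [0.41, 0, 0.24, 0, 1], [0.41, 0, 0.24, 0, 1]],
  ],
)

```text
time: 15.9
tool_pos: [0.486, 0.1129, 0.357]
ee_rot: [3.139, 0.002, 1.919]
wrist_force: [0.3, -2.4, 5.0]
width: 0.0006
finger_force: 2.2
```

```bash
python3 -c "
from h import *
need(35,171,.1416)"
```

```text
t 15.9 fix [ 35.5 152.3] z 0.357 rpy [3.139e+00 2.000e-03 1.919e+00] F [ 0.3 -2.4  5. ] w 0.0006143500223229733
to (35, 171, 0.1416) units [ 0.37 -0.01  0.32] turn -0.0
```

apply_moves(
  moves=[
    [[0.1, 0, 0.07, 0, 1], [0.19, 0, 0.14, 0, 1], [0.28, 0, 0.22, 0, 1], [0.36, 0, 0.3, 0, 1], [0.44, 0, 0.39, 0, 1], [0.51, 0, 0.48, 0, 1], [0.58, 0, 0.58, 0, 1], [0.64, 0, 0.67, 0, 1], [0.64, 0, 0.67, 0, 1]],
  ],
)

```text
time: 17.02
tool_pos: [0.4749, 0.1436, 0.3226]
ee_rot: [3.14, -0.001, 1.92]
wrist_force: [0.8, 0.3, 3.2]
width: 0.0002
finger_force: 1.2
```

```bash
python3 -c "
from h import *
need(35,196,.09)"
```

```text
t 17.025 fix [ 35.6 185. ] z 0.3226 rpy [ 3.14e+00 -1.00e-03  1.92e+00] F [0.8 0.3 3.2] w 0.00023956896445130867
to (35, 196, 0.09) units [ 0.22 -0.01  0.67] turn -0.0
```

apply_moves(
  moves=[
    [[0.05, 0, 0.1, 0, 1], [0.1, 0, 0.21, 0, 1], [0.14, 0, 0.32, 0, 1], [0.18, 0, 0.43, 0, 1], [0.2, 0, 0.54, 0, 1], [0.22, 0, 0.62, 0, 1], [0.22, 0, 0.62, 0, 1]],
  ],
)

```text
time: 17.9
tool_pos: [0.4711, 0.1538, 0.2912]
ee_rot: [3.141, -0.001, 1.919]
wrist_force: [0.4, 1.8, 2.0]
width: 0.0006
finger_force: 1.3
```

apply_moves(
  moves=[
    [[0, 0, 0.02, 0, 1], [0, 0, 0.04, 0, 1], [0, 0, 0.04, 0, 1]],
  ],
)

```text
time: 18.27
tool_pos: [0.4711, 0.1537, 0.2901]
ee_rot: [3.141, -0.001, 1.919]
wrist_force: [-1.3, 2.2, 8.0]
width: 0.0001
finger_force: 3.2
```

```bash
python3 -c "
from h import *
need(35,196,.09)"
```

```text
t 18.275 fix [ 35.5 195.8] z 0.2901 rpy [ 3.141e+00 -1.000e-03  1.919e+00] F [-1.3  2.2  8. ] w 6.370459162606469e-05
to (35, 196, 0.09) units [ 0.   -0.01  0.02] turn -0.0
```

apply_moves(
  moves=[
    [[0, 0, 0.02, 0, 1], [0, 0, 0.04, 0, 1], [0, 0, 0.04, 0, 1]],
  ],
)

```text
time: 18.65
tool_pos: [0.471, 0.1539, 0.2891]
ee_rot: [3.14, -0.001, 1.919]
wrist_force: [-3.7, 1.8, 11.0]
width: 0.0003
finger_force: 5.1
```

apply_moves(
  moves=[
    [[0, 0, 0.02, 0, 1], [0, 0, 0.03, 0, 1], [0, 0, 0.03, 0, 1]],
  ],
)

```text
time: 19.02
tool_pos: [0.471, 0.1539, 0.2889]
ee_rot: [3.14, -0.001, 1.919]
wrist_force: [-5.8, 2.2, 16.3]
width: 0.0003
finger_force: 7.7
```

apply_moves(
  moves=[
    [[0, 0, 0.01, 0, 1], [0, 0, 0.02, 0, 1], [0, 0, 0.02, 0, 1]],
  ],
)

```text
time: 19.4
tool_pos: [0.471, 0.1539, 0.2888]
ee_rot: [3.139, -0.001, 1.919]
wrist_force: [-5.9, 1.0, 19.1]
width: 0.0005
finger_force: 9.5
```

apply_moves(
  moves=[
    [[0, 0, -0.1, 0, 1], [0, 0, -0.6, 0, 1], [0, 0, -1.5, 0, 1], [0, 0, -2.5, 0, 1], [-0.5, -0.5, -3.2, 0, 1], [-1, -1.5, -3.2, 0, 1], [-1.5, -2.5, -3.2, 0, 1], [-2, -3.5, -3.2, 0, 1], [-2, -3.5, -3.2, 0, 1]],
  ],
)

```text
time: 20.52
tool_pos: [0.339, -0.0021, 0.4441]
ee_rot: [-3.141, 0.001, 1.913]
wrist_force: [0.2, 0.4, -0.2]
width: 0.0007
finger_force: 0.0
```

```bash
python3 -c "
from h import *
import cv2
st()
a=snap('side')['image'][135:265,190:340]; b=snap('wrist')['image']
a=cv2.resize(a,(485,420),interpolation=cv2.INTER_CUBIC); b=cv2.resize(b[:210,200:515],(485,323),interpolation=cv2.INTER_CUBIC)
a=cv2.resize(a,(300,260)); c=np.zeros((323,785,3),'uint8'); c[:260,:300]=a; c[:,300:]=b
cv2.imwrite('pics/f.png',c[...,::-1])"
```

```text
t 20.525 fix [-141.9   94.5] z 0.4441 rpy [-3.141e+00  1.000e-03  1.913e+00] F [ 0.2  0.4 -0.2] w 0.0006786146193119838
```

View pics/f.png

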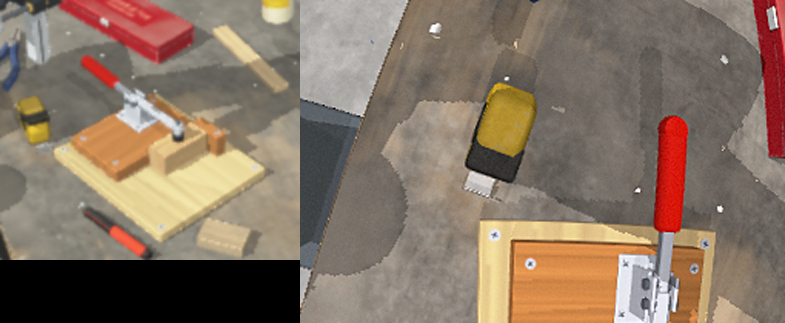

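The handle is down at crop (100,70), the foot is on the block at (180,133), the block is against the fence and stop, and the bystanders look undisturbed. Handing in.

```bash
python3 -c "
from bench import ticket
print(ticket.close_job())"
```

```text
the job is handed in; nothing more can be done
None
```

The block is pushed flush against the fence and the end stop, the clamp handle is pressed down to its stop with the foot on the block, and the job is handed in; the bench returned no verdict, so I can't confirm it passed.

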